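# Dose from the detergent tub on the sprung plate

## Task

Pick up the purple detergent tub and press its base squarely onto the middle of the yellow sprung plate of the dosing stand, along the plate's own slant, until the plate is fully down, and hold it there for a second. Then lift the tub off and stand it upright in the aluminium foil tray without dropping it, let go, and leave the mousetraps, vinegar bottle and scraper where they are.

Things in the scene. Friction and masses are not known exactly. Their poses are not given: they have to be found in the camera images.
- tub: closed purple plastic detergent tub, round, 120 mm tall: body 60 mm in diameter up to 100 mm (with a paler band low down), then a lilac lid 64 mm in diameter; about 0.3 kg; it stands upright at the start. Origin: centre of its underside; z points up through the lid
- dispenser: dosing stand, fixed to the board: grey 160 x 130 mm foot and a white wedge-shaped housing 110 mm wide, up to about 100 mm high at its back (+x) end and low at its front (-x), carrying the yellow plate (whose raised edge is 115 mm high). Origin: on the board, straight below the centre of the plate's underside; the plate faces up and to the front (-x of this body), 30 degrees from vertical
- plate_top (a point): centre of the upper face of the yellow round plate (90 mm in diameter, 8 mm thick, flat) on the dosing stand; it moves with the plate. z is the plate's outward normal, 30 degrees from vertical, leaning to the stand's front; with the plate up this point is about 92 mm above the board
- plate (a joint): how far the yellow plate is pressed down along its own normal, in m: 0 up, 0.016 fully down on a hard stop. A spring pushes it back up: about 4 N to start it moving, about 11 N to hold it fully down
- tray: loose shallow aluminium foil tray, 28 mm high with sloping sides, about 165 x 125 mm over the rim (long side along its x) and flat floor 150 x 110 mm, 3 mm thick. Origin: centre of its underside
- vinegar: closed green glass vinegar bottle with a red cap, 52 mm in diameter, 150 mm tall, upright; a bystander. Origin: centre of its underside
- trap_set: set wooden mousetrap, board 100 x 48 x 8 mm (long side along x), wire bow laid back to -x and under a holding rod, 18 mm high in all; a bystander (it does not snap). Origin: centre of its underside
- trap_sprung: sprung wooden mousetrap, same board, wire bow lying over the brass bait pedal on the +x side; a bystander. Origin: centre of its underside
- scraper: blue hard-silicone scraper lying flat, 180 mm long along its x, blade 55 mm wide at the +x end, 14 mm high; a bystander. Origin: middle of its length, on its underside
Mind the look-alikes: they are no part of the job. Several things look just like the tub: the one meant starts farthest to the robot's left.

How it is judged:
By the outcome, as a careful person would: the job done as asked, in the order asked, and still so for the second after the job is handed in, with the robot touching nothing.
It also fails if it takes over 56 s, if anything falls off the work surface, if the arm or the gripper's body presses on something with over 40 N, if the wrist force passes 120 N, or if a joint passes its speed limit or range.

## Robot

A 7-joint arm with a two-finger parallel gripper is mounted at the origin on the work surface. World frame = base frame: x ahead of the robot, y to its left, z up, the work surface at z = 0. Lengths are in m, angles in degrees, forces in N, time in s.
With the tool pointing down it reaches from about 0.425 to 0.925 m from the base axis. Payload 6.8 kg.
Tool frame: the origin (TCP) lies midway between the tips of the shut fingers; the grasp point (between the pads) lies 19 mm behind it; z points along the fingers, y is the line along which they close (so a half turn about z gives the same grasp; the last joint's range is limited). The gripper opens to 85 mm and grips with 20 to 120 N. Pads are 22 mm wide; open, the fingers measure 114 mm over their backs; the gripper's body (76 mm by 85 mm) begins 54 mm behind the grasp point. The pads swing forward as they close: fully open they stand 13 mm farther back than shut.
Start: joints at [66.801, 27.33, 1.283, 89.118, -0.659, 63.558, -4.761], TCP at [0.197, -0.646, 0.231] pointing down, gripper open.
Joint ranges: [-169.35, 169.35], [-19.33, 120.38], [-80.79, 83.38], [13.8, 139.57], [-78.32, 258.32], [9.67, 109.79], [-169.56, 169.56]. Speed limits (degrees/s): [136.94, 136.94, 180, 180, 180, 180, 180].

## Interface

Orientations are given as a 3x3 rotation matrix whose columns are the frame's x, y, z axes.
In Python, from bench import * gives the robot as it stands.
- The arm moves only by the tool servo_tool, never from a script. Its argument "steps" is a list of rows, each a list of 5 numbers: the shift along the world's x, y, z as a fraction of full scale, then the turn about the world's z as a fraction of full scale, then the closure, from -1 (fully open) to 1 (shut). A call has 1 to 5 rows; each row is the pose to reach, as a shift and turn from the pose commanded when the call began; what a row does not reach only later rows make up. Full scale, the value 1, is 150 mm for a shift and 90 degrees for a turn. A row lasts 1/8 s, in which the tool goes at most 62.5 mm and 10.7 degrees, less where a joint would pass 70% of its speed; a pose out of reach is approached as far as the arm can. A call with a number of a shift or a turn outside -1 to 1 is refused whole. A call with a gripper value outside its range is refused whole. The fingers move at their own pace and stop on an object; "grip_force" is the grip in N (left out, the last holds). Time passes only in rows, so rows that repeat a pose let the fingers close. It gives the time, the measured TCP pose, the force, the opening and the grip force at its end, in the units of the state.
- sense(): the state, without advancing time (a new reading comes with each control period).
- snapshot(name): name is "scene" or "top" or "wrist"; returns a dict with "frame" (480x640x3 uint8, red, green, blue), "K" (3x3 intrinsics, pixels), "pose" (4x4, takes a point from camera to world coordinates); the wrist camera has in their place "mount" (4x4, takes a point from camera to tool coordinates, whose origin is the TCP and whose axes are the flange's). Camera axes: x right, y down, z forward; pixel columns grow to the right and rows downward; lengths in m; the calibration is good to about 2 mm. The wrist camera is an equidistant fisheye: a pixel r from the principal point sees the ray r / f radians off the axis. A picture is of the moment at which its call begins: read the wrist's pose just before it. There is no depth.
- finish_job(): hands the job in; it is judged then, once.
The state is a dict: "time_s": time; "q": joint angles; "joint_vel": joint speeds; "effort": joint torques, N m; "tcp_pos": TCP position; "tcp_rot": TCP orientation; "force": force on the tool from outside, world axes, zero at the start; "moment": the same for the moment, N m; "opening": finger opening in m; "grasp_force": force on a finger pad.
Only numpy, scipy, OpenCV 4.12 (cv2) and the standard library are available. Lean on these libraries where they do the work, as an engineer would, in place of code of your own. Each camera call takes 0.05 s, during which the arm holds its last target. There are 200 camera calls.

## Working session

There is one attempt and no reset: what is moved stays moved. The work goes in short steps, Python scripts to look and compute and a tool call to move; the robot and the scene stay as the last step left them, time stands still between calls to the robot, and variables do not carry over. Pictures are saved under pics/ and viewed, at most 10 in all, crops included, and the job is handed in when it is done.

Besides the shell and the picture viewer there is one more tool, called after "Call:" as a command line: name --pt "numbers of a row" for each row, then --argument value for the rest. servo_tool: Moves the arm, as the interface text tells. Its arguments: {"type":"object","properties":{"steps":{"type":"array"},"grip_force":{"type":"number"}},"required":["steps"]}

```bash
mkdir -p pics
cat > h.py <<'E'
from bench import *
import numpy as np, cv2
def save(n,img,crop=None,s=1):
    if crop: x0,y0,x1,y1=crop; img=img[y0:y1,x0:x1]
    img=cv2.resize(img,None,fx=s,fy=s,interpolation=cv2.INTER_CUBIC)
    cv2.imwrite(f'pics/{n}.png',img[:,:,::-1])
def ray(s,u,v):
    d=s['pose'][:3,:3]@np.linalg.inv(s['K'])@np.array([u,v,1.]); return s['pose'][:3,3],d/np.linalg.norm(d)
def onz(s,u,v,z):
    o,d=ray(s,u,v); return (o+d*(z-o[2])/d[2]).round(4)
def proj(s,p):
    T=np.linalg.inv(s['pose']); c=T[:3,:3]@np.asarray(p,float)+T[:3,3]; c=s['K']@c; return (c[:2]/c[2]).round(1)
E
python3 - <<'E'
from h import *
import pickle
S={n:snapshot(n) for n in('top','scene')}
pickle.dump(S,open('s0.pkl','wb'))
for n in S: save(n+'0',S[n]['frame']); print(n,S[n]['K'].round(1).tolist(),S[n]['pose'].round(3).tolist())
print(sense())
E
```

```text
top [[452.5, 0.0, 317.5], [0.0, 452.5, 242.2], [0.0, 0.0, 1.0]] [[0.003, -0.983, 0.185, 0.414], [-1.0, -0.0, 0.015, -0.018], [-0.014, -0.185, -0.983, 0.962], [0.0, 0.0, 0.0, 1.0]]
scene [[615.4, 0.0, 318.0], [0.0, 615.4, 240.4], [0.0, 0.0, 1.0]] [[-0.141, 0.797, -0.587, 1.157], [0.99, 0.116, -0.081, 0.086], [0.004, -0.592, -0.806, 0.887], [0.0, 0.0, 0.0, 1.0]]
{'time_s': 0.1, 'q': array([66.80264683, 27.37160566,  1.27926208, 89.17214966, -0.65866403,
       63.55660757, -4.76264665]), 'joint_vel': array([-0.0534942 , -0.18037476, -0.01623213, -0.17536708, -0.02289941,
        0.15296475, -0.07164392]), 'effort': array([ 4.64592522e-03, -5.97762394e+01,  1.61401045e+00, -2.81951523e+01,
        1.28311422e-02,  5.05822143e-03,  1.08187839e-05]), 'tcp_pos': array([ 0.19723722, -0.64499228,  0.2304199 ]), 'tcp_rot': array([[ 9.56282532e-01,  2.92443803e-01, -5.83326647e-04],
       [ 2.92444362e-01, -9.56281339e-01,  1.51531066e-03],
       [-1.14681175e-04, -1.61965570e-03, -9.99998682e-01]]), 'force': array([-0.46123422, -0.64989897, -0.06516969]), 'moment': array([ 0.04635747, -0.01499732,  0.0080949 ]), 'grasp_force': 0.0, 'opening': 0.08541204370095407}
```

View pics/top0.png

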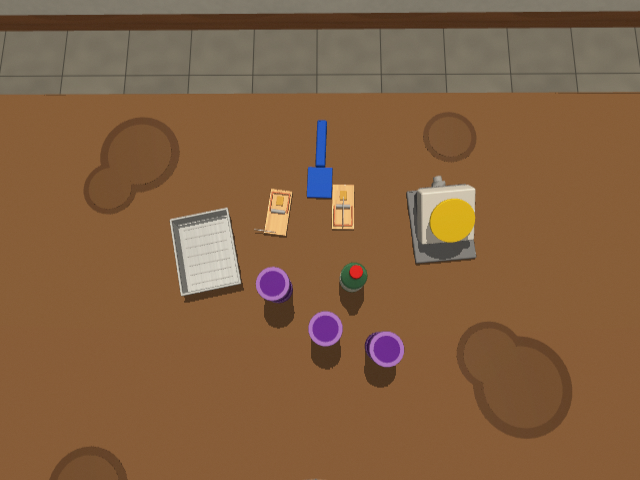

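View pics/scene0.png

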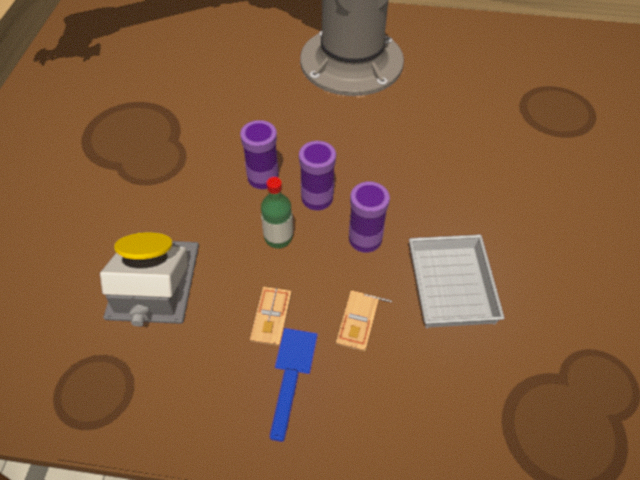

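Run:
```python
from h import *
import pickle
S=pickle.load(open('s0.pkl','rb'))
def blobs(s,lo,hi,mina=150):
    h=cv2.cvtColor(s['frame'],cv2.COLOR_RGB2HSV); m=cv2.inRange(h,lo,hi)
    c,_=cv2.findContours(m,cv2.RETR_EXTERNAL,cv2.CHAIN_APPROX_NONE); return [k for k in c if cv2.contourArea(k)>mina]
for n,s in S.items():
    for nm,lo,hi,z in(('lid',(125,100,140),(160,255,255),.12),('yel',(20,180,120),(32,255,255),.092),('red',(0,200,150),(5,255,255),.15),('blue',(108,180,60),(122,255,255),.014)):
        for k in blobs(s,lo,hi,30):
            e=cv2.fitEllipse(k) if len(k)>5 else None
            (u,v),ax,an=e; print(n,nm,np.round((u,v),1),np.round(ax,1),round(an),cv2.contourArea(k),onz(s,u,v,z))
s=S['top']
# tray & foot: low-saturation regions
h=cv2.cvtColor(s['frame'],cv2.COLOR_RGB2HSV); m=cv2.inRange(h,(0,0,40),(180,70,255)); m[:100]=0
c,_=cv2.findContours(m,cv2.RETR_EXTERNAL,cv2.CHAIN_APPROX_NONE)
for k in c:
    if cv2.contourArea(k)>800:
        b=cv2.boxPoints(cv2.minAreaRect(k)); z=.028 if b[:,0].mean()<320 else .01
        print('grey',b.round(1).tolist(),[onz(s,*p,z)[:2].tolist() for p in b])
a=cv2.resize(s['frame'][230:380,225:425],None,fx=3,fy=3,interpolation=cv2.INTER_CUBIC)
b=cv2.resize(s['frame'][170:275,395:495],(600,450*600//600+180),interpolation=cv2.INTER_CUBIC)
b=cv2.resize(s['frame'][170:275,395:495],(429,450)); sc=S['scene']['frame'][220:330,90:210]
save('crop1',np.vstack([np.hstack([a[:450,:400],b[:,:400]])]))
save('crop2',sc,s=5)
```

```text
top lid [386.4 348.7] [26.4 27.8] 168 573.5 [ 0.3766 -0.1306  0.12  ]
top lid [325.  328.3] [26.1 27.1] 2 551.5 [ 0.4125 -0.0196  0.12  ]
top lid [272.  283.2] [25.4 26.2] 22 519.5 [0.4949 0.0794 0.12  ]
top yel [451.9 220. ] [41.2 45.4] 57 1466.0 [ 0.6226 -0.2692  0.092 ]
top red [355.8 271.4] [11.8 12.1] 72 110.0 [ 0.5136 -0.0749  0.15  ]
top blue [319.7 171.4] [23.  86.3] 2 1042.0 [ 0.7511 -0.008   0.014 ]
scene lid [369.5 197. ] [28.3 36.4] 98 806.0 [0.499  0.0805 0.12  ]
scene lid [316.9 154.6] [25.7 34.4] 90 692.0 [ 0.4168 -0.0181  0.12  ]
scene lid [257.9 133.5] [24.4 33.4] 84 638.0 [ 0.3807 -0.129   0.12  ]
scene yel [142.7 245.2] [26.6 58. ] 85 1208.5 [ 0.6275 -0.268   0.092 ]
scene red [274.1 183.9] [11.8 13.7] 16 114.5 [ 0.5195 -0.0723  0.15  ]
scene blue [291.7 370.2] [ 30.5 120.7] 13 1912.5 [ 0.7698 -0.0059  0.014 ]
grey [[167.0, 217.60000610351562], [227.60000610351562, 207.0], [241.3000030517578, 285.1000061035156], [180.6999969482422, 295.79998779296875]] [[0.6434, 0.3175], [0.6667, 0.1886], [0.4996, 0.1535], [0.4775, 0.2783]]
grey [[405.1000061035156, 178.8000030517578], [472.6000061035156, 172.6999969482422], [480.29998779296875, 257.20001220703125], [412.79998779296875, 263.29998779296875]] [[0.7351, -0.1953], [0.749, -0.3436], [0.5615, -0.3485], [0.5482, -0.2054]]
```

View pics/crop1.png

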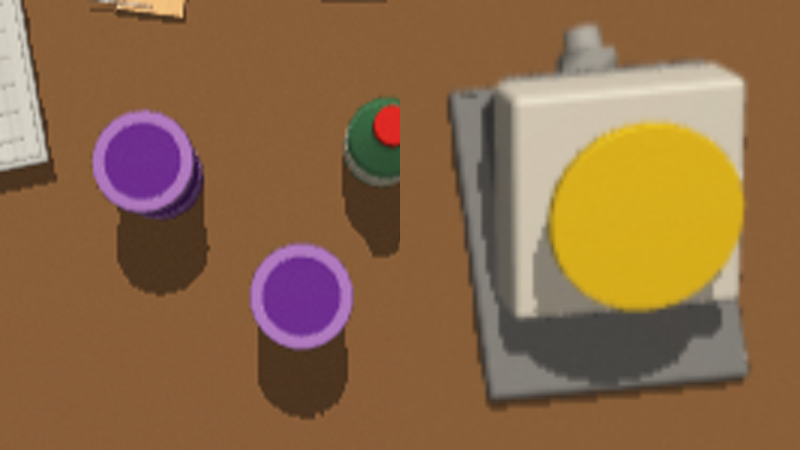

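View pics/crop2.png

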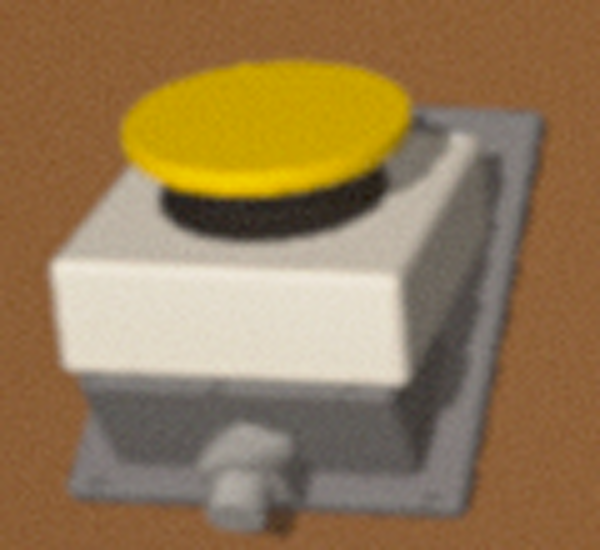

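Run:
```python
from h import *
import pickle
S=pickle.load(open('s0.pkl','rb')); t,c=S['top'],S['scene']
def tri(a,b):
    (o1,d1),(o2,d2)=ray(t,*a),ray(c,*b)
    A=np.stack([d1,-d2],1); k=np.linalg.lstsq(A,o2-o1,rcond=None)[0]
    p,q=o1+k[0]*d1,o2+k[1]*d2; return ((p+q)/2).round(4),(p-q).round(4)
print('plate',tri((451.9,220),(142.7,245.2)));print('lid',tri((272,283.2),(369.5,197)))
f=lambda u,v:(395+(u-400)/4.29,170+v/4.286)
P={k:onz(t,*f(*p),z) for k,p,z in(('FL',(492,398),.008),('FR',(747,372),.008),('BL',(450,95),.008),('hBL',(512,88),.1),('hBR',(740,70),.1))}
print(P)
for a,b in(('FL','FR'),('hBL','hBR')): d=P[a]-P[b]; print(a,b,'yaw',np.degrees(np.arctan2(-d[0],d[1])),np.linalg.norm(d))
d=P['BL']-P['FL'];print('side yaw',np.degrees(np.arctan2(d[1],d[0])),np.linalg.norm(d))
g=lambda u,v:(90+u/5,220+v/5)
for k,p,z in(('hB R(im left)',(60,268),.1),('hB L',(402,272),.1),('foot',(72,495),.008),('foot2',(462,515),.008),('foot front',(542,112),.008)): print(k,onz(c,*g(*p),z))
h=cv2.cvtColor(t['frame'],cv2.COLOR_RGB2HSV); m=cv2.inRange(h,(0,0,40),(180,70,255)); m[:100]=0;m[:,320:]=0
k=max(cv2.findContours(m,cv2.RETR_EXTERNAL,cv2.CHAIN_APPROX_NONE)[0],key=cv2.contourArea)
q=cv2.approxPolyDP(cv2.convexHull(k),6,True)[:,0]; w=np.array([onz(t,*p,.028) for p in q]);print(q.tolist(),w.tolist(),w.mean(0))
```

```text
plate (array([ 0.6239, -0.2705,  0.0867]), array([ 0.0001, -0.0003,  0.0001]))
lid (array([0.4953, 0.0801, 0.1157]), array([ 0.0001, -0.0005, -0.0001]))
{'FL': array([ 0.5494, -0.2137,  0.008 ]), 'FR': array([ 0.5625, -0.34  ,  0.008 ]), 'BL': array([ 0.7053, -0.1981,  0.008 ]), 'hBL': array([ 0.6805, -0.2093,  0.1   ]), 'hBR': array([ 0.689 , -0.3143,  0.1   ])}
FL FR yaw 5.921618093273339 0.12697755707210626
hBL hBR yaw 4.628137537732323 0.10534348579765149
side yaw 5.714231888892762 0.15667855628643002
hB R(im left) [ 0.6933 -0.3093  0.1   ]
hB L [ 0.6797 -0.2058  0.1   ]
foot [ 0.7228 -0.3212  0.008 ]
foot2 [ 0.7118 -0.1945  0.008 ]
foot front [ 0.5515 -0.21    0.008 ]
[[227, 208], [240, 283], [181, 295], [170, 219]] [[0.6645, 0.1898, 0.028], [0.5041, 0.1564, 0.028], [0.479, 0.2777, 0.028], [0.6403, 0.3108, 0.028]] [0.571975 0.233675 0.028   ]
```

The scene picture shows the same layout. Three look-alikes could be the tub, at top-view pixels (272,283), (325,328) and (386,349). The wanted one has the largest y, so it is (272,283), which is scene (369,197), at about (0.4965, 0.080). The crop confirms a lone purple tub with a lilac lid. The stand's plate is at top-view pixel (452,220), about (0.6245, -0.2695), with the stand turned about 5.7°. The tray is at about (0.572, 0.234).

Call:
servo_tool --pt "0.3 0.33 0 -0.06 -1" --pt "0.6 0.65 0 -0.125 -1" --pt "0.69 0.967 0 -0.125 -1"

```text
time_s: 0.48
tcp_pos: [0.3038, -0.4982, 0.2308]
tcp_rot: [[0.995, 0.102, 0.001], [0.102, -0.995, 0.001], [0.001, -0.001, -1.0]]
force: [0.8, -0.4, 0.9]
opening: 0.0855
grasp_force: 0.0
```

Call:
servo_tool --pt "0.3 0.33 0 0 -1" --pt "0.5 0.65 0 0 -1" --pt "0.667 0.967 0 0 -1"

```text
time_s: 0.85
tcp_pos: [0.4022, -0.3531, 0.2311]
tcp_rot: [[0.995, 0.102, 0.0], [0.102, -0.995, 0.0], [0.0, -0.0, -1.0]]
force: [1.0, -0.1, 0.1]
opening: 0.0853
grasp_force: 0.0
```

Call:
servo_tool --pt "0.12 0.33 0 0 -1" --pt "0.24 0.65 0 0 -1" --pt "0.333 0.967 0 0 -1"

```text
time_s: 1.23
tcp_pos: [0.4513, -0.2085, 0.2311]
tcp_rot: [[0.995, 0.101, -0.0], [0.101, -0.995, 0.0], [-0.0, -0.0, -1.0]]
force: [0.7, -0.5, 0.0]
opening: 0.0855
grasp_force: 0.0
```

Call:
servo_tool --pt "0.07 0.33 0 0 -1" --pt "0.14 0.65 0 0 -1" --pt "0.2 0.967 0 0 -1"

```text
time_s: 1.6
tcp_pos: [0.4809, -0.0637, 0.2312]
tcp_rot: [[0.995, 0.1, -0.0], [0.1, -0.995, -0.0], [-0.0, 0.0, -1.0]]
force: [0.7, -0.5, -0.1]
opening: 0.0855
grasp_force: 0.0
```

Call:
servo_tool --pt "0.04 0.33 0 0 -1" --pt "0.08 0.65 0 0 -1" --pt "0.11 0.967 0 0 -1" --pt "0.11 0.967 0 0 -1"

```text
time_s: 2.1
tcp_pos: [0.4971, 0.0842, 0.2313]
tcp_rot: [[0.994, 0.107, -0.0], [0.107, -0.994, 0.002], [0.0, -0.002, -1.0]]
force: [0.6, -0.5, -0.3]
opening: 0.085
grasp_force: 0.0
```

Call:
servo_tool --pt "0 0 -0.3 0 -1" --pt "0 0 -0.6 0 -1" --pt "0 0 -0.85 0 -1" --pt "0 0 -1 0 -1" --pt "0 0 -1 0 -1"

```text
time_s: 2.72
tcp_pos: [0.4958, 0.0783, 0.0797]
tcp_rot: [[0.995, 0.099, -0.004], [0.099, -0.995, -0.001], [-0.004, 0.001, -1.0]]
force: [-0.2, -0.6, 0.2]
opening: 0.0858
grasp_force: 0.0
```

Run:
```python
from h import *
s=sense();print(s['tcp_pos'],s['force'])
w=snapshot('wrist'); a=snapshot('scene')
save('w1',np.hstack([cv2.resize(w['frame'],(400,300)),cv2.resize(a['frame'][90:290,250:517],(400,300))]))
```

```text
[0.4958319  0.07832981 0.07969049] [-0.16159755 -0.55312637  0.22062116]
```

View pics/w1.png

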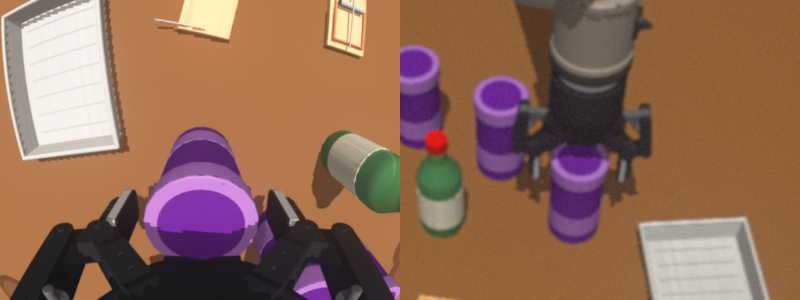

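Left pane (wrist view): the lid, at about (200,210), sits centred between the open pads. Right pane (scene view): the gripper is over the chosen tub at (578,180). Next I close the gripper and lift.

Call:
servo_tool --pt "0 0 0 0 0.2" --pt "0 0 0 0 0.5" --pt "0 0 0 0 1" --pt "0 0 0 0 1" --pt "0 0 0 0 1" --grip_force 25

```text
time_s: 3.45
tcp_pos: [0.4984, 0.0797, 0.0826]
tcp_rot: [[0.995, 0.1, 0.002], [0.1, -0.995, 0.0], [0.002, 0.0, -1.0]]
force: [-1.1, -1.5, 6.1]
opening: 0.0637
grasp_force: 26.8
```

Call:
servo_tool --pt "0 0 0 0 1" --pt "0 0 0.1 0 1" --pt "0 0 0.35 0 1" --pt "0 0 0.65 0 1" --pt "0 0 0.93 0 1"

```text
time_s: 4.08
tcp_pos: [0.4969, 0.0798, 0.223]
tcp_rot: [[0.995, 0.101, 0.0], [0.101, -0.995, 0.0], [0.0, -0.0, -1.0]]
force: [1.6, -0.2, -3.0]
opening: 0.0636
grasp_force: 28.9
```

Call:
servo_tool --pt "0.2 -0.15 0.02 0 1" --pt "0.45 -0.4 0.02 0 1" --pt "0.667 -0.75 0.02 0 1"

```text
time_s: 4.45
tcp_pos: [0.5984, -0.032, 0.225]
tcp_rot: [[0.995, 0.104, 0.001], [0.104, -0.995, 0.001], [0.001, -0.001, -1.0]]
force: [0.1, 1.3, -2.3]
opening: 0.0634
grasp_force: 29.0
```

Call:
servo_tool --pt "0.2 -0.25 0 0 1" --pt "0.4 -0.5 0 0 1" --pt "0.533 -0.75 0 0 1"

```text
time_s: 4.82
tcp_pos: [0.6781, -0.1462, 0.2243]
tcp_rot: [[0.995, 0.101, -0.0], [0.101, -0.995, 0.001], [0.0, -0.001, -1.0]]
force: [-0.2, -0.3, -2.4]
opening: 0.0631
grasp_force: 29.0
```

Call:
servo_tool --pt "0.2 -0.25 0 0 1" --pt "0.38 -0.5 0 0 1" --pt "0.38 -0.75 -0.15 0 1" --pt "0.38 -0.75 -0.5 0 1" --pt "0.38 -0.75 -0.5 0 1"

```text
time_s: 5.45
tcp_pos: [0.7322, -0.2578, 0.1458]
tcp_rot: [[0.995, 0.1, -0.006], [0.1, -0.995, 0.002], [-0.005, -0.002, -1.0]]
force: [-0.9, 1.2, -3.0]
opening: 0.0632
grasp_force: 30.6
```

Run:
```python
from h import *
s=sense();print(s['time_s'],s['tcp_pos'],s['force'],s['tcp_rot'][:,0])
w=snapshot('top'); a=snapshot('scene')
save('b1',np.hstack([cv2.resize(w['frame'][120:270,380:530],(400,400)),cv2.resize(a['frame'][160:360,40:240],(400,400))]))
```

```text
5.45 [ 0.73223307 -0.25780396  0.14578018] [-0.88737881  1.18400277 -2.97878919] [ 0.99499479  0.09977858 -0.00544172]
```

View pics/b1.png

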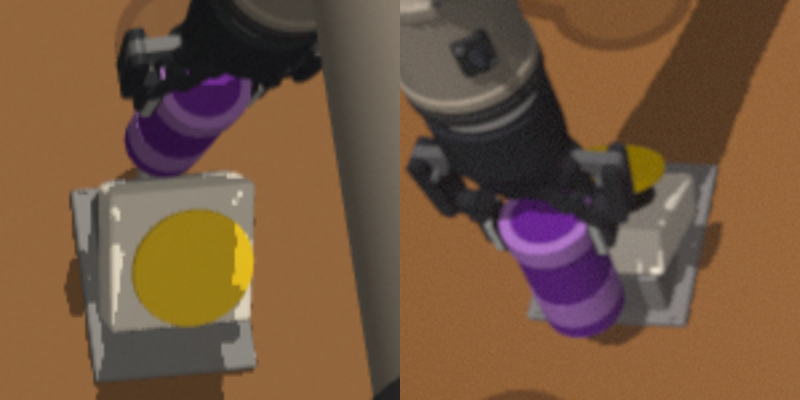

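Left pane (top view): the tub is behind the stand, with its base at (165,160) just past the housing's back edge at (180,180). Right pane (scene view): it hangs upright in the grip. Next I tilt it by pulling it against the housing's back edge.

Call:
servo_tool --pt "-0.08 -0.008 0 0 1" --pt "-0.15 -0.015 0 0 1" --pt "-0.2 -0.02 0 0 1" --pt "-0.25 -0.025 0 0 1" --pt "-0.25 -0.025 0 0 1" --grip_force 22

```text
time_s: 6.18
tcp_pos: [0.6961, -0.2622, 0.1489]
tcp_rot: [[0.995, 0.1, -0.001], [0.1, -0.995, -0.001], [-0.001, 0.001, -1.0]]
force: [2.1, -0.3, 1.5]
opening: 0.0631
grasp_force: 30.9
```

Call:
servo_tool --pt "-0.03 -0.003 0 0 1" --pt "-0.06 -0.006 0 0 1" --pt "-0.09 -0.009 0 0 1" --pt "-0.125 -0.0125 0 0 1" --pt "-0.125 -0.0125 0 0 1"

```text
time_s: 6.8
tcp_pos: [0.6774, -0.2632, 0.1484]
tcp_rot: [[0.995, 0.1, -0.001], [0.1, -0.995, 0.001], [-0.001, -0.001, -1.0]]
force: [2.7, -1.1, -2.9]
opening: 0.0632
grasp_force: 30.4
```

Run:
```python
from h import *
s=sense();print(s['time_s'],s['tcp_pos'],s['force'],s['tcp_rot'][:,0])
w=snapshot('top'); a=snapshot('scene')
import pickle;pickle.dump((w,a),open('s2.pkl','wb'))
save('b2',np.hstack([cv2.resize(w['frame'][120:270,380:530],(400,400)),cv2.resize(a['frame'][160:360,40:240],(400,400))]))
```

```text
6.8 [ 0.67739691 -0.26315131  0.14835514] [ 2.68544317 -1.0546237  -2.91790653] [ 0.99496978  0.1001686  -0.00118039]
```

View pics/b2.png

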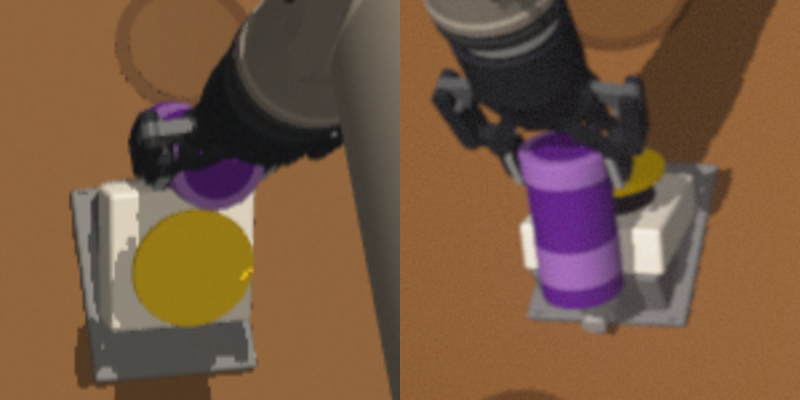

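```bash
cat > tilt.py <<'E'
from h import *
SX=np.array([.995,.099,0]); Z=np.array([0,0,1.])
def tilt(a,tcp,sx=SX,r=.030,hp=.108):
    """tilt from bottom-most tub pixel in the scene view: rim point nearest the camera"""
    h=cv2.cvtColor(a['frame'],cv2.COLOR_RGB2HSV); m=cv2.inRange(h,(122,70,40),(165,255,255))
    p0=np.asarray(tcp)+[0,0,hp-.081]; u,v=proj(a,p0); k=np.zeros_like(m); k[max(0,int(v)-40):int(v)+130,max(0,int(u)-60):int(u)+60]=255
    m&=k; c=max(cv2.findContours(m,cv2.RETR_EXTERNAL,cv2.CHAIN_APPROX_NONE)[0],key=cv2.contourArea)[:,0]
    vb=c[:,1].max(); ub=c[c[:,1]>=vb-1,0].mean()
    F=np.arange(-60,61,.5); P=[]
    for f in np.radians(F):
        d=np.sin(f)*sx-np.cos(f)*Z; e=np.cross(d,np.cross(sx,d)); e/=np.linalg.norm(e)
        b=p0+hp*d; y=np.cross(d,e); t=np.linspace(0,2*np.pi,73)[:,None]
        P.append(max(proj(a,q)[1] for q in b+r*(np.cos(t)*e+np.sin(t)*y)))
    return (ub,vb),[F[i] for i in range(1,len(F)) if (P[i-1]-vb-.5)*(P[i]-vb-.5)<=0]
E
python3 - <<'E'
from tilt import *
import pickle
w,a=pickle.load(open('s2.pkl','rb'))
print(tilt(a,[.6774,-.2632,.1484]))
E
```

```text
((np.float64(127.5), np.int32(314)), [np.float64(27.5), np.float64(28.0)])
```

Call:
servo_tool --pt "-0.02 -0.002 0 0 1" --pt "-0.02 -0.002 0 0 1" --pt "0.03 0.003 0.05 0 1" --pt "0.05 0.005 0.3 0 1" --pt "0.05 0.005 0.6 0 1"

```text
time_s: 7.52
tcp_pos: [0.6848, -0.2626, 0.2388]
tcp_rot: [[0.995, 0.1, -0.004], [0.1, -0.995, 0.001], [-0.004, -0.001, -1.0]]
force: [1.2, 0.0, -2.7]
opening: 0.0631
grasp_force: 30.3
```

Call:
servo_tool --pt "-0.25 -0.02 0 0 1" --pt "-0.5 -0.05 0 0 1" --pt "-0.75 -0.075 0 0 1" --pt "-0.9 -0.09 -0.15 0 1" --pt "-0.9 -0.09 -0.3 0 1"

```text
time_s: 8.15
tcp_pos: [0.5484, -0.2776, 0.1942]
tcp_rot: [[0.995, 0.098, -0.002], [0.098, -0.995, -0.001], [-0.002, 0.001, -1.0]]
force: [0.9, -0.7, -2.6]
opening: 0.0633
grasp_force: 30.5
```

Run:
```python
from tilt import *
s=sense();print(s['time_s'],s['tcp_pos'],s['force'],s['tcp_rot'][:,0])
w=snapshot('top'); a=snapshot('scene');s2=sense();print(s2['tcp_pos'],s2['force'])
try: print(tilt(a,s['tcp_pos']))
except Exception as e: print(e)
import pickle;pickle.dump((w,a,s['tcp_pos']),open('s3.pkl','wb'))
save('b3',np.hstack([cv2.resize(w['frame'][150:300,370:520],(400,400)),cv2.resize(a['frame'][130:330,40:240],(400,400))]))
```

```text
8.15 [ 0.54835201 -0.2776207   0.19415371] [ 0.90610879 -0.73338761 -2.62739103] [ 0.99520841  0.09775721 -0.00193802]
[ 0.54834799 -0.27598612  0.19180773] [-0.8554486   0.11241088 -2.73523084]
((np.float64(140.0), np.int32(226)), [np.float64(36.5), np.float64(37.0), np.float64(37.5), np.float64(38.0)])
```

View pics/b3.png

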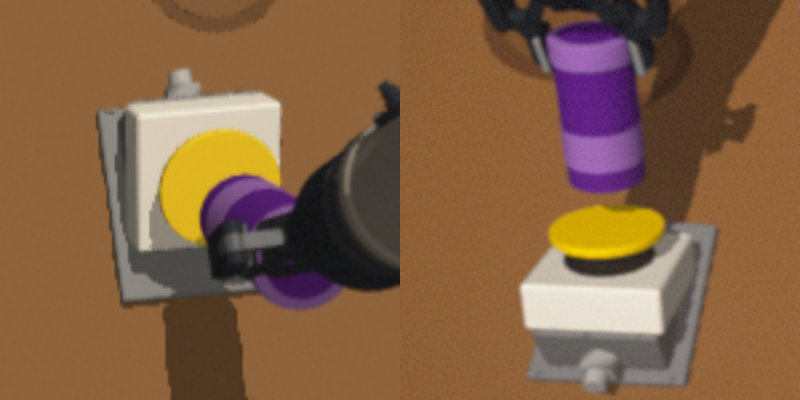

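```bash
cat >> tilt.py <<'E'
def tilt_top(w,tcp,box,sx=SX,hp=.108):
    """compare v-extents (base rim far end, lid rim near end) in the top view with tilt values"""
    h=cv2.cvtColor(w['frame'],cv2.COLOR_RGB2HSV); m=cv2.inRange(h,(122,70,40),(165,255,255))
    k=np.zeros_like(m); x0,y0,x1,y1=box; k[y0:y1,x0:x1]=255; m&=k; ys,xs=np.nonzero(m)
    i,j=ys.argmin(),ys.argmax(); print('meas',xs[ys==ys[i]].mean(),ys[i]-.5,xs[ys==ys[j]].mean(),ys[j]+.5)
    p0=np.asarray(tcp)+[0,0,hp-.081]; t=np.linspace(0,2*np.pi,73)[:,None]
    for f in range(20,41,2):
        d=np.sin(np.radians(f))*sx-np.cos(np.radians(f))*Z; y=np.cross(Z,sx); e=np.cross(y,d)
        R=lambda s,r:np.array([proj(w,q) for q in p0+s*d+r*(np.cos(t)*e+np.sin(t)*y)])
        b,l=R(hp,.03),R(hp-.12,.032); print(f,b[b[:,1].argmin()],l[l[:,1].argmax()])
E
python3 - <<'E'
from tilt import *
import pickle
w,a,p=pickle.load(open('s3.pkl','rb'))
tilt_top(w,p,(430,180,510,285))
E
```

```text
meas 461.5 215.5 482.0 265.5
20 [460.2 220.1] [482.8 265.9]
22 [460.3 218.2] [482.5 266. ]
24 [460.5 216.3] [482.3 266.1]
26 [459.2 214.5] [482.  266.1]
28 [460.8 212.6] [481.8 266.1]
30 [461.  210.8] [481.5 266.1]
32 [461.2 209. ] [481.2 266.1]
34 [460.1 207.3] [481. 266.]
36 [461.8 205.5] [480.7 266. ]
38 [462.1 203.8] [480.4 265.8]
40 [462.4 202.2] [480.2 265.7]
```

Left pane (top view): the tub leans toward the robot, with the base's far rim at (235,177) over the plate's near half. Right pane (scene view): the base, at (605,185), is above the plate and the lateral alignment is good. I measure a lean of about 25°, so I will land the base at the plate's centre and press down so that it settles flat.

Call:
servo_tool --pt "0.06 0.006 -0.02 0 1" --pt "0.12 0.012 -0.06 0 1" --pt "0.179 0.018 -0.1 0 1" --pt "0.179 0.018 -0.12 0 1" --pt "0.179 0.018 -0.12 0 1"

```text
time_s: 8.88
tcp_pos: [0.5772, -0.2733, 0.1753]
tcp_rot: [[0.995, 0.1, -0.001], [0.1, -0.995, 0.0], [-0.001, -0.0, -1.0]]
force: [0.3, 0.2, -2.2]
opening: 0.0635
grasp_force: 30.4
```

Call:
servo_tool --pt "0 0 -0.03 0 1" --pt "0 0 -0.06 0 1" --pt "0 0 -0.08 0 1"

```text
time_s: 9.25
tcp_pos: [0.5771, -0.2737, 0.1637]
tcp_rot: [[0.995, 0.1, -0.001], [0.1, -0.995, -0.0], [-0.001, 0.0, -1.0]]
force: [-1.8, -0.2, 1.0]
opening: 0.0633
grasp_force: 30.7
```

Call:
servo_tool --pt "0 0 -0.02 0 1" --pt "0 0 -0.04 0 1" --pt "0 0 -0.04 0 1"

```text
time_s: 9.62
tcp_pos: [0.5779, -0.2736, 0.1582]
tcp_rot: [[0.995, 0.1, 0.001], [0.1, -0.995, -0.0], [0.001, 0.0, -1.0]]
force: [-2.4, 0.1, 3.7]
opening: 0.0635
grasp_force: 30.9
```

Call:
servo_tool --pt "0 0 -0.02 0 1" --pt "0 0 -0.04 0 1" --pt "0 0 -0.05 0 1" --pt "0 0 -0.05 0 1"

```text
time_s: 10.12
tcp_pos: [0.578, -0.2736, 0.1506]
tcp_rot: [[0.995, 0.1, 0.001], [0.1, -0.995, -0.0], [0.001, 0.001, -1.0]]
force: [-1.5, 0.2, 6.4]
opening: 0.0634
grasp_force: 31.2
```

Run:
```python
from tilt import *
s=sense();print(s['time_s'],s['tcp_pos'],s['force'],s['tcp_rot'][:,0])
w=snapshot('top'); a=snapshot('scene')
import pickle;pickle.dump((w,a,s['tcp_pos']),open('s4.pkl','wb'))
tilt_top(w,s['tcp_pos'],(430,180,510,285))
save('b4',np.hstack([cv2.resize(w['frame'][180:280,410:510],(400,400)),cv2.resize(a['frame'][170:290,80:200],(400,400))]))
```

```text
10.125 [ 0.57798551 -0.27364943  0.15063221] [-1.46287526  0.17641778  6.35381973] [0.99498418 0.10002721 0.00101645]
meas 452.0 202.5 470.0 251.5
20 [450.9 210.7] [470.8 252.4]
22 [451.  208.9] [470.6 252.5]
24 [451.1 207.1] [470.4 252.6]
26 [451.2 205.3] [470.2 252.7]
28 [451.4 203.5] [469.9 252.7]
30 [451.6 201.8] [469.7 252.7]
32 [451.8 200.1] [469.5 252.7]
34 [452.  198.4] [469.3 252.7]
36 [452.2 196.7] [469.  252.6]
38 [452.5 195.1] [468.8 252.5]
40 [452.7 193.5] [468.6 252.4]
```

View pics/b4.png

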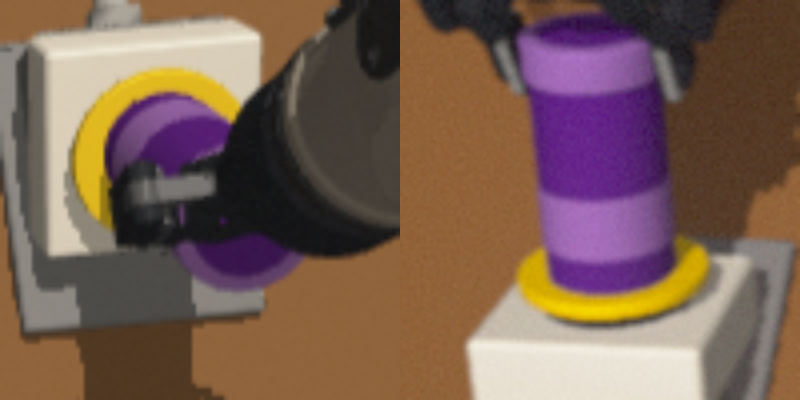

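Left pane (top view): the base sits on the plate, with the yellow ring narrower at the top (about 5.5 px) than at the left (8 px). So the base is about 3–4 mm too far up the slope. Right pane (scene view): it is nearly flat on the plate. I'll lift off, shift down the slope and press again along the normal.

Call:
servo_tool --pt "-0.036 -0.0035 0.063 0 1" --pt "-0.073 -0.007 0.127 0 1" --pt "-0.09 -0.009 0.117 0 1" --pt "-0.09 -0.009 0.117 0 1"

```text
time_s: 10.72
tcp_pos: [0.563, -0.2745, 0.167]
tcp_rot: [[0.995, 0.1, -0.002], [0.1, -0.995, 0.001], [-0.002, -0.001, -1.0]]
force: [0.5, 0.9, -3.5]
opening: 0.0634
grasp_force: 30.5
```

Call:
servo_tool --pt "0.018 0.002 -0.032 0 1" --pt "0.036 0.0035 -0.063 0 1" --pt "0.054 0.005 -0.095 0 1" --pt "0.068 0.007 -0.12 0 1" --pt "0.073 0.007 -0.127 0 1"

```text
time_s: 11.35
tcp_pos: [0.5743, -0.2737, 0.1485]
tcp_rot: [[0.995, 0.1, -0.002], [0.1, -0.995, 0.0], [-0.002, -0.001, -1.0]]
force: [-6.1, 1.3, 4.8]
opening: 0.0636
grasp_force: 31.0
```

Call:
servo_tool --pt "0.006 0.0006 -0.01 0 1" --pt "0.012 0.0012 -0.02 0 1" --pt "0.018 0.0018 -0.03 0 1" --pt "0.018 0.0018 -0.03 0 1"

```text
time_s: 11.85
tcp_pos: [0.5755, -0.2736, 0.145]
tcp_rot: [[0.995, 0.1, -0.005], [0.1, -0.995, 0.0], [-0.005, -0.001, -1.0]]
force: [-13.3, 3.3, 13.0]
opening: 0.0635
grasp_force: 31.8
```

Call:
servo_tool --pt "0 0 -0.005 0 1" --pt "0 0 -0.005 0 1" --pt "0 0 -0.005 0 1"

```text
time_s: 12.22
tcp_pos: [0.5752, -0.2737, 0.1447]
tcp_rot: [[0.995, 0.1, -0.005], [0.1, -0.995, 0.0], [-0.005, -0.001, -1.0]]
force: [-15.4, 2.5, 15.9]
opening: 0.0633
grasp_force: 31.9
```

Run:
```python
from tilt import *
s=sense();print(s['time_s'],s['tcp_pos'],s['force'],s['moment'])
w=snapshot('top'); a=snapshot('scene')
tilt_top(w,s['tcp_pos'],(430,180,510,285))
import pickle;pickle.dump((w,a,s['tcp_pos']),open('s5.pkl','wb'))
save('b5',np.hstack([cv2.resize(w['frame'][180:280,410:510],(400,400)),cv2.resize(a['frame'][170:290,80:200],(400,400))]))
```

```text
12.225 [ 0.57519061 -0.27367215  0.14466799] [-15.40013254   2.4596587   15.85762325] [0.7479402  2.77434571 0.24412065]
meas 451.5 205.5 468.0 254.5
20 [450.2 212.8] [471.4 254.5]
22 [450.3 211. ] [471.2 254.6]
24 [450.4 209.2] [469.4 254.7]
26 [449.2 207.5] [469.2 254.8]
28 [450.6 205.7] [469.  254.8]
30 [450.8 204. ] [468.8 254.8]
32 [451.  202.3] [468.5 254.8]
34 [451.2 200.6] [468.3 254.8]
36 [450.1 199. ] [468.1 254.7]
38 [450.4 197.4] [467.8 254.6]
40 [452.  195.8] [467.6 254.5]
```

View pics/b5.png

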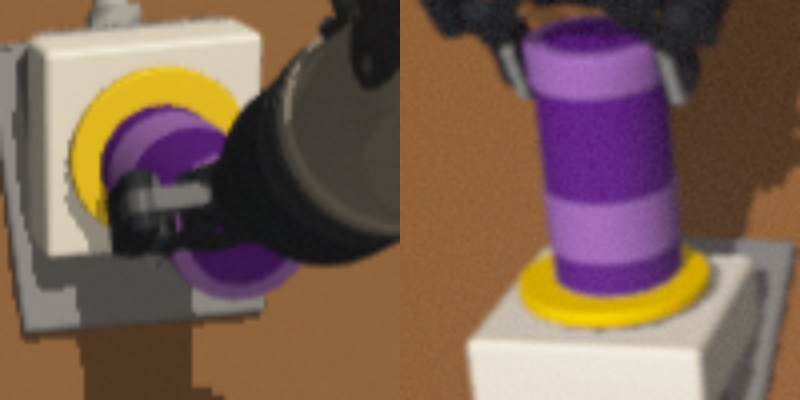

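Run:
```python
from tilt import *
import pickle
w,a,p=pickle.load(open('s5.pkl','rb')); LY=np.array([-.099,.995,0]); t=.866*SX+.5*Z; n=-.5*SX+.866*Z
C=np.array([.6245,-.2695,.092])-.016*n; th=np.linspace(0,2*np.pi,361)[:,None]
for nm,s in(('top',w),('scene',a)):
    R=lambda r,o=0:np.array([proj(s,q) for q in C+o+r*(np.cos(th)*t+np.sin(th)*LY)])
    P,B=R(.045),R(.030); print(nm,'plate v',P[:,1].min(),P[:,1].max(),'u',P[:,0].min(),P[:,0].max(),'base v',B[:,1].min(),B[:,1].max(),'u',B[:,0].min(),B[:,0].max())
    h=cv2.cvtColor(s['frame'],cv2.COLOR_RGB2HSV)
    y=cv2.inRange(h,(20,150,100),(34,255,255)); pu=cv2.inRange(h,(122,70,40),(165,255,255))
    x0,x1,y0,y1=(410,510,180,280) if nm=='top' else (80,200,170,290)
    for k,m in(('yel',y),('pur',pu)):
        ys,xs=np.nonzero(m[y0:y1,x0:x1]); print(k,'v',ys.min()+y0-.5,ys.max()+y0+.5,'u',xs.min()+x0-.5,xs.max()+x0+.5)
```

```text
top plate v 194.8 238.1 u 427.1 471.9 base v 202.2 231.1 u 434.6 464.4
yel v 196.5 235.5 u 426.5 469.5
pur v 205.5 254.5 u 435.5 484.5
scene plate v 241.4 265.0 u 113.9 172.0 base v 245.1 260.8 u 123.7 162.5
yel v 243.5 267.5 u 114.5 172.5
pur v 173.5 258.5 u 114.5 163.5
```

Left pane (top view): the plate is sunk, with the ring 9 px wide at the top (205.5−196.5) and 9 px at the left (435.5−426.5). Right pane (scene view): the base bottom is at v=258.5, as predicted for a flat, centred contact. The normal force is about 24 N, so the plate is on its hard stop. Next I hold for over a second.

Call:
servo_tool --pt "0 0 0 0 1" --pt "0 0 0 0 1" --pt "0 0 0 0 1" --pt "0 0 0 0 1" --pt "0 0 0 0 1"

```text
time_s: 12.95
tcp_pos: [0.5752, -0.2737, 0.1447]
tcp_rot: [[0.995, 0.1, -0.005], [0.1, -0.995, 0.0], [-0.005, -0.001, -1.0]]
force: [-15.7, 1.8, 16.6]
opening: 0.0634
grasp_force: 31.9
```

Call:
servo_tool --pt "0 0 0 0 1" --pt "0 0 0 0 1" --pt "0 0 0 0 1" --pt "0 0 0 0 1" --pt "0 0 0 0 1"

```text
time_s: 13.58
tcp_pos: [0.5752, -0.2737, 0.1447]
tcp_rot: [[0.995, 0.1, -0.005], [0.1, -0.995, 0.0], [-0.005, -0.001, -1.0]]
force: [-15.9, 2.1, 16.2]
opening: 0.063
grasp_force: 31.9
```

Run:
```python
from h import *
import pickle
S=pickle.load(open('s0.pkl','rb'));w,a,p=pickle.load(open('s5.pkl','rb'));w4,a4,_=pickle.load(open('s4.pkl','rb'))
for s in(S['scene'],a4,a):
    m=cv2.inRange(cv2.cvtColor(s['frame'],cv2.COLOR_RGB2HSV),(20,150,100),(34,255,255))[170:290,80:200]
    ys,xs=np.nonzero(m);print(ys.max()+170.5,xs.min()+79.5,xs.max()+80.5)
n=-.5*np.array([.995,.099,0])+[0,0,.866]; q=np.array([.6245,-.2695,.092]); print(proj(a,q),proj(a,q-.016*n))
```

```text
259.5 113.5 171.5
266.5 114.5 172.5
267.5 114.5 172.5
[142.3 243.6] [143.2 252.7]
```

Call:
servo_tool --pt "-0.07 -0.007 0.12 0 1" --pt "-0.14 -0.014 0.24 0 1" --pt "-0.2 -0.02 0.35 0 1" --pt "-0.2 -0.02 0.65 0 1" --pt "-0.2 -0.02 0.65 0 1"

```text
time_s: 14.2
tcp_pos: [0.55, -0.2773, 0.2457]
tcp_rot: [[0.995, 0.1, 0.008], [0.1, -0.995, -0.003], [0.008, 0.004, -1.0]]
force: [0.7, 0.4, -2.2]
opening: 0.0631
grasp_force: 30.6
```

Call:
servo_tool --pt "0.06 0.11 0 -0.1 1" --pt "0.12 0.22 0 -0.2 1" --pt "0.18 0.33 0 -0.3 1" --pt "0.25 0.44 0 -0.4 1" --pt "0.327 0.545 0 -0.5 1"

```text
time_s: 14.82
tcp_pos: [0.5964, -0.1939, 0.2401]
tcp_rot: [[0.771, -0.637, -0.001], [-0.637, -0.771, 0.0], [-0.001, 0.0, -1.0]]
force: [0.5, 0.1, -3.4]
opening: 0.0629
grasp_force: 30.5
```

Call:
servo_tool --pt "0.06 0.11 0 -0.1 1" --pt "0.12 0.22 0 -0.2 1" --pt "0.18 0.33 0 -0.3 1" --pt "0.25 0.44 0 -0.4 1" --pt "0.327 0.545 0 -0.5 1"

```text
time_s: 15.45
tcp_pos: [0.6455, -0.1121, 0.2401]
tcp_rot: [[0.1, -0.995, -0.001], [-0.995, -0.1, 0.0], [-0.001, 0.001, -1.0]]
force: [-0.1, 0.8, -2.1]
opening: 0.0632
grasp_force: 30.5
```

Call:
servo_tool --pt "0 0 -0.2 0 1" --pt "0 0 -0.5 0 1" --pt "0 0 -0.79 0 1" --pt "0 0 -0.79 0 1"

```text
time_s: 15.95
tcp_pos: [0.6422, -0.1123, 0.1183]
tcp_rot: [[0.101, -0.995, -0.009], [-0.995, -0.101, 0.001], [-0.002, 0.009, -1.0]]
force: [-0.7, 0.3, -2.7]
opening: 0.0634
grasp_force: 30.4
```

Run:
```python
from tilt import *
s=sense();print(s['time_s'],s['tcp_pos'],s['force'],s['tcp_rot'][:,0])
w=snapshot('top'); a=snapshot('scene')
save('b6',np.hstack([cv2.resize(w['frame'][150:300,350:500],(400,400)),cv2.resize(a['frame'][140:320,70:250],(400,400))]))
```

```text
15.95 [ 0.64220259 -0.11226228  0.11828138] [-0.72690166  0.31093924 -2.6569954 ] [ 0.10067837 -0.99491699 -0.00201189]
```

View pics/b6.png

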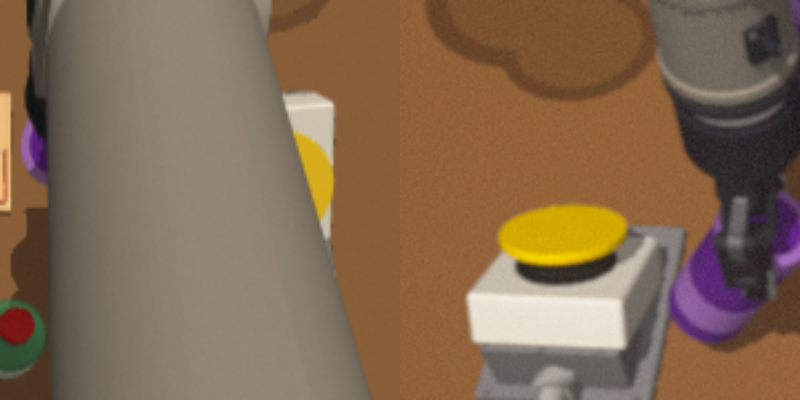

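Right pane (scene view): the tub leans with its base, at (700,310), pointing at the stand's left side. The plate has sprung back. Left pane (top view): the arm blocks most of the view. I'll push the base against the stand's side to set the tub upright.

Call:
servo_tool --pt "0.009 -0.09 0 0 1" --pt "0.017 -0.17 0 0 1" --pt "0.025 -0.25 0 0 1" --pt "0.03 -0.3 0 0 1" --pt "0.035 -0.35 0 0 1"

```text
time_s: 16.68
tcp_pos: [0.6511, -0.1658, 0.1226]
tcp_rot: [[0.1, -0.995, 0.0], [-0.995, -0.1, 0.0], [-0.0, -0.0, -1.0]]
force: [0.2, 3.3, 0.7]
opening: 0.063
grasp_force: 30.8
```

Call:
servo_tool --pt "0.003 -0.03 0 0 1" --pt "0.006 -0.06 0 0 1" --pt "0.01 -0.1 0 0 1" --pt "0.01 -0.1 0 0 1"

```text
time_s: 17.18
tcp_pos: [0.6525, -0.1815, 0.1224]
tcp_rot: [[0.099, -0.995, 0.0], [-0.995, -0.099, -0.001], [0.001, 0.0, -1.0]]
force: [0.1, 2.1, -3.2]
opening: 0.0632
grasp_force: 30.8
```

Run:
```python
from tilt import *
s=sense();print(s['time_s'],s['tcp_pos'],s['force'],s['tcp_rot'][:,0])
a=snapshot('scene'); p=s['tcp_pos']+[0,0,.027]
save('b7',a['frame'][150:310,80:280],s=3)
print('axis top/bottom px if vertical',proj(a,p+[0,0,.012]),proj(a,p-[0,0,.108]))
h=cv2.cvtColor(a['frame'],cv2.COLOR_RGB2HSV);m=cv2.inRange(h,(122,70,40),(165,255,255))
u,v=proj(a,p-[0,0,.06]).astype(int);k=np.zeros_like(m);k[v-55:v+60,u-50:u+50]=255;m&=k
for y in range(v-10,v+45,6):
    x=np.nonzero(m[y])[0]; x=x if len(x) else [0]
    print(y,min(x),max(x),(min(x)+max(x))/2)
```

```text
17.175 [ 0.6524511  -0.18145995  0.12244434] [ 0.1101754   2.11522882 -3.21537356] [ 9.93525304e-02 -9.95052049e-01  7.03705210e-04]
axis top/bottom px if vertical [183.8 238. ] [196.5 282. ]
255 189 210 199.5
261 191 211 201.0
267 192 213 202.5
273 175 214 194.5
279 177 215 196.0
285 179 214 196.5
291 181 210 195.5
297 192 199 195.5
303 0 0 0.0
309 0 0 0.0
```

View pics/b7.png

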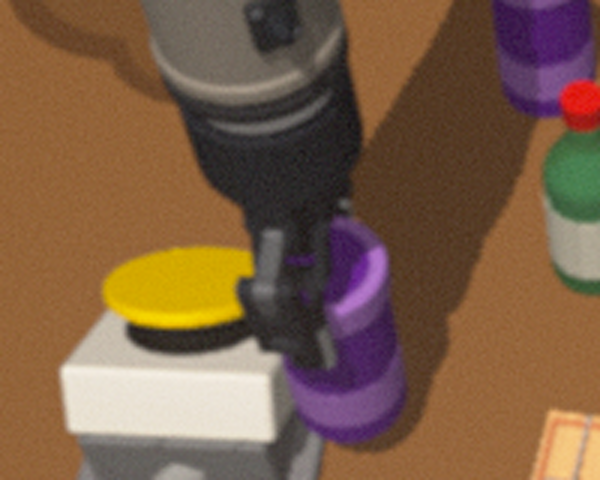

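The scene crop shows the tub practically upright. Its base centre is at u≈196, against 196.5 predicted for vertical. Next I carry it to the tray.

Call:
servo_tool --pt "0 0.06 0 0 1" --pt "0 0.12 0.2 0 1" --pt "0 0.15 0.5 0 1" --pt "0 0.2 0.8 0 1" --pt "0 0.2 0.93 0 1"

```text
time_s: 17.85
tcp_pos: [0.6537, -0.1498, 0.265]
tcp_rot: [[0.101, -0.995, 0.004], [-0.995, -0.101, -0.001], [0.001, -0.004, -1.0]]
force: [-0.3, -0.5, -2.1]
opening: 0.0631
grasp_force: 30.8
```

Call:
servo_tool --pt "-0.05 0.22 0 0 1" --pt "-0.1 0.48 0 0 1" --pt "-0.15 0.74 0 0 1" --pt "-0.18 0.9 0 0 1"

```text
time_s: 18.35
tcp_pos: [0.6244, -0.0133, 0.2606]
tcp_rot: [[0.102, -0.995, -0.002], [-0.995, -0.102, -0.0], [-0.0, 0.002, -1.0]]
force: [0.2, -0.4, -2.7]
opening: 0.0634
grasp_force: 30.7
```

Call:
servo_tool --pt "-0.05 0.22 0 0 1" --pt "-0.1 0.48 0 0 1" --pt "-0.15 0.74 0 0 1" --pt "-0.18 0.9 0 0 1"

```text
time_s: 18.85
tcp_pos: [0.5973, 0.1221, 0.2607]
tcp_rot: [[0.103, -0.995, -0.002], [-0.995, -0.103, -0.001], [0.001, 0.002, -1.0]]
force: [-1.1, -0.8, -3.0]
opening: 0.0632
grasp_force: 30.8
```

Call:
servo_tool --pt "-0.05 0.2 0 0 1" --pt "-0.1 0.4 0 0 1" --pt "-0.15 0.6 0 0 1" --pt "-0.17 0.75 0 0 1" --pt "-0.17 0.75 0 0 1"

```text
time_s: 19.48
tcp_pos: [0.572, 0.2344, 0.2603]
tcp_rot: [[0.104, -0.995, -0.002], [-0.995, -0.104, -0.003], [0.002, 0.002, -1.0]]
force: [-0.7, 0.1, -2.9]
opening: 0.0632
grasp_force: 30.7
```

Run:
```python
from tilt import *
s=sense();print(s['time_s'],s['tcp_pos'],s['force'],s['tcp_rot'][:,0])
a=snapshot('scene'); p=s['tcp_pos']+[0,0,.027]
b=proj(a,p-[0,0,.108]);print('base centre px if vertical',b)
h=cv2.cvtColor(a['frame'],cv2.COLOR_RGB2HSV);m=cv2.inRange(h,(122,70,40),(165,255,255))
u,v=b.astype(int)
for y in range(v-24,v+24,4):
    x=np.nonzero(m[y,u-50:u+50])[0]+u-50
    if len(x): print(y,min(x),max(x),(min(x)+max(x))/2)
# predicted bottom row for tilt in camera direction
th=np.linspace(0,6.28,90)
print(max(proj(a,p+[.03*np.cos(t),.03*np.sin(t),-.108])[1] for t in th))
```

```text
19.475 [0.57200033 0.23443416 0.26031741] [-0.65705245  0.07930462 -2.91373651] [ 0.10440867 -0.99453165  0.00237407]
base centre px if vertical [472.6 220. ]
196 458 505 481.5
200 458 503 480.5
204 455 501 478.0
208 454 499 476.5
212 453 498 475.5
216 452 496 474.0
220 453 494 473.5
224 454 492 473.0
228 457 489 473.0
232 462 486 474.0
236.5
```

Call:
servo_tool --pt "0 0 -0.25 0 1" --pt "0 0 -0.55 0 1" --pt "0 0 -0.85 0 1" --pt "0 0 -1 0 1" --pt "0 0 -1 0 1"

```text
time_s: 20.15
tcp_pos: [0.5725, 0.2309, 0.1113]
tcp_rot: [[0.099, -0.995, -0.002], [-0.995, -0.099, -0.001], [0.001, 0.002, -1.0]]
force: [0.3, -0.0, -1.6]
opening: 0.0631
grasp_force: 30.6
```

Call:
servo_tool --pt "0 0 -0.05 0 1" --pt "0 0 -0.1 0 1" --pt "0 0 -0.14 0 1" --pt "0 0 -0.14 0 1"

```text
time_s: 20.65
tcp_pos: [0.5728, 0.2321, 0.0907]
tcp_rot: [[0.1, -0.995, -0.001], [-0.995, -0.1, -0.0], [0.0, 0.001, -1.0]]
force: [-1.0, -0.2, -3.0]
opening: 0.0633
grasp_force: 30.7
```

Call:
servo_tool --pt "0 0 -0.01 0 1" --pt "0 0 -0.02 0 1" --pt "0 0 -0.03 0 1" --pt "0 0 -0.03 0 1"

```text
time_s: 21.15
tcp_pos: [0.573, 0.232, 0.0865]
tcp_rot: [[0.1, -0.995, -0.0], [-0.995, -0.1, -0.0], [0.0, 0.0, -1.0]]
force: [-1.0, -0.1, -2.8]
opening: 0.0633
grasp_force: 30.7
```

Call:
servo_tool --pt "0 0 -0.008 0 1" --pt "0 0 -0.016 0 1" --pt "0 0 -0.016 0 1"

```text
time_s: 21.52
tcp_pos: [0.5733, 0.2314, 0.0851]
tcp_rot: [[0.1, -0.995, 0.0], [-0.995, -0.1, 0.0], [-0.0, -0.0, -1.0]]
force: [-2.4, -1.8, 5.8]
opening: 0.0634
grasp_force: 31.3
```

Call:
servo_tool --pt "0 0 -0.008 0 1" --pt "0 0 -0.016 0 1" --pt "0 0 -0.016 0 1"

```text
time_s: 21.9
tcp_pos: [0.5737, 0.2302, 0.0847]
tcp_rot: [[0.099, -0.995, 0.0], [-0.995, -0.099, 0.0], [-0.0, -0.0, -1.0]]
force: [-7.6, -4.7, 21.7]
opening: 0.0632
grasp_force: 32.6
```

Call:
servo_tool --pt "0 0 0.014 0 1" --pt "0 0 0.014 0 1"

```text
time_s: 22.15
tcp_pos: [0.5734, 0.2314, 0.0851]
tcp_rot: [[0.1, -0.995, 0.0], [-0.995, -0.1, 0.0], [-0.0, -0.0, -1.0]]
force: [-2.3, -3.6, 10.1]
opening: 0.0632
grasp_force: 31.6
```

Call:
servo_tool --pt "0 0 0 0 0.2" --pt "0 0 0 0 -0.3" --pt "0 0 0 0 -1" --pt "0 0 0 0 -1" --pt "0 0 0 0 -1"

```text
time_s: 22.78
tcp_pos: [0.5731, 0.2322, 0.0837]
tcp_rot: [[0.1, -0.995, 0.0], [-0.995, -0.1, -0.0], [0.0, -0.0, -1.0]]
force: [0.3, -0.2, -0.2]
opening: 0.0857
grasp_force: 0.0
```

Call:
servo_tool --pt "0 0 0.1 0 -1" --pt "0 0 0.3 0 -1" --pt "0 0 0.6 0 -1" --pt "0 0 0.95 0 -1" --pt "0 0 0.95 0 -1"

```text
time_s: 23.4
tcp_pos: [0.5756, 0.2318, 0.2313]
tcp_rot: [[0.1, -0.995, 0.007], [-0.995, -0.1, 0.003], [-0.002, -0.007, -1.0]]
force: [0.5, -0.3, -0.9]
opening: 0.0856
grasp_force: 0.0
```

Call:
servo_tool --pt "0 -0.3 0.1 0 -1" --pt "0 -0.6 0.1 0 -1" --pt "0 -0.9 0.1 0 -1" --pt "0 -0.9 0.1 0 -1"

```text
time_s: 23.9
tcp_pos: [0.5723, 0.0924, 0.2419]
tcp_rot: [[0.093, -0.996, 0.0], [-0.996, -0.093, -0.0], [0.0, -0.0, -1.0]]
force: [-0.5, 0.2, 0.7]
opening: 0.0856
grasp_force: 0.0
```

Run:
```python
from tilt import *
import pickle
s=sense();print(s['time_s'],s['tcp_pos'],s['force'],s['opening'])
S=pickle.load(open('s0.pkl','rb'))
a,w=snapshot('scene'),snapshot('top')
def ell(f,lo,hi,mn=30):
    m=cv2.inRange(cv2.cvtColor(f['frame'],cv2.COLOR_RGB2HSV),lo,hi)
    return [(np.round(cv2.fitEllipse(k)[0],1).tolist(),np.round(cv2.fitEllipse(k)[1],1).tolist()) for k in cv2.findContours(m,0,1)[0] if cv2.contourArea(k)>mn]
for nm,f,g in(('scene',a,S['scene']),('top',w,S['top'])):
    for c,lo,hi in(('lid',(125,100,140),(160,255,255)),('red',(0,200,150),(5,255,255)),('blue',(108,180,60),(122,255,255)),('wood',(12,60,190),(19,190,255)),('grey',(0,0,150),(180,40,255))):
        print(nm,c,'was',ell(g,lo,hi,60),'now',ell(f,lo,hi,60))
print('lid expected',proj(a,[.573,.231,.123]),proj(w,[.573,.231,.123]),'base bottom',max(proj(a,[.573+.03*np.cos(t),.231+.03*np.sin(t),.003])[1] for t in np.linspace(0,6.28,60)))
m=cv2.inRange(cv2.cvtColor(a['frame'],cv2.COLOR_RGB2HSV),(122,70,40),(165,255,255))[:,420:520];ys,xs=np.nonzero(m);print('tub extent',ys.min(),ys.max(),xs.min()+420,xs.max()+420)
```

```text
23.9 [0.57234677 0.09236841 0.24188709] [-0.49560322  0.15770894  0.74144994] 0.08561207012647852
scene lid was [([369.5, 197.0], [28.3, 36.4]), ([316.9, 154.6], [25.7, 34.4]), ([257.9, 133.5], [24.4, 33.4])] now [([461.7, 244.9], [31.9, 38.7]), ([317.0, 155.3], [27.4, 33.7]), ([257.8, 134.4], [26.7, 32.8])]
scene red was [([274.1, 183.9], [11.8, 13.7])] now [([273.9, 184.5], [12.1, 14.8])]
scene blue was [([291.7, 370.2], [30.5, 120.7])] now [([291.6, 370.3], [30.4, 121.2])]
scene wood was [([357.2, 320.2], [33.0, 65.3]), ([270.3, 315.4], [32.3, 66.5]), ([4.3, 5.5], [10.2, 20.0])] now [([357.2, 320.1], [33.5, 66.4]), ([270.3, 315.5], [32.7, 67.1]), ([4.4, 5.5], [10.5, 19.9])]
scene grey was [([143.2, 274.4], [49.3, 84.9]), ([454.8, 279.8], [83.4, 105.2]), ([276.5, 231.5], [13.6, 20.0])] now [([137.7, 312.5], [11.5, 17.2]), ([143.2, 274.5], [49.7, 85.1]), ([455.1, 282.6], [74.6, 105.4]), ([275.7, 231.6], [16.9, 23.6])]
top lid was [([386.4, 348.7], [26.4, 27.8]), ([325.0, 328.3], [26.1, 27.1]), ([272.0, 283.2], [25.4, 26.2])] now [([386.4, 348.7], [26.3, 27.9]), ([325.1, 328.3], [26.1, 27.0])]
top red was [([355.8, 271.4], [11.8, 12.1])] now [([355.8, 271.4], [11.8, 12.1])]
top blue was [([319.7, 171.4], [23.0, 86.3])] now [([319.7, 171.3], [23.0, 86.3])]
top wood was [([276.5, 222.8], [24.2, 26.3]), ([279.5, 202.2], [16.5, 17.8]), ([343.6, 204.6], [21.7, 46.6])] now [([276.8, 223.0], [23.3, 25.9]), ([279.5, 202.1], [16.8, 17.9]), ([343.7, 204.7], [21.7, 46.4])]
top grey was [([205.4, 252.5], [66.8, 89.7]), ([451.9, 225.3], [60.9, 86.4])] now [([213.6, 268.4], [43.3, 65.5]), ([450.6, 222.6], [59.0, 84.8])]
lid expected [462.8 242.9] [192.9 241.7] base bottom 299.9
tub extent 227 298 433 482
```

```bash
python3 -c "
from bench import *
print(finish_job())"
```

```text
the job is handed in; nothing more can be done
None
```

I pressed the tub onto the plate down to its stop (about 24 N), held it there for over a second, then stood it upright in the tray and let go. I handed the job in at about 24 s with the mousetraps, bottle and scraper unmoved, but I viewed 12 pictures, over your limit of 10.

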